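Seat the tapered tube block in the dry-block heater

TASK

Pick up the black tapered tube block by the knob of its lifting rod and nest it in the cup of the dry-block heater: let it centre itself in the taper, then press it gently down past the grip of the spring balls until it sits fully home on the cup's floor, upright and flush with the cup's rim, and let go. Never push down with more than about 15 N, and leave the bottle, beaker and jar where they stand.

Things in the scene. Friction and masses are not known exactly. Their poses are not given: they have to be found in the camera images.
- heater: Light-grey dry-block heater, 250 (x) by 200 (y) by 100 mm high, fixed to the bench; origin at the centre of its underside, z up. In its deck sits a bright aluminium cup: a flat flange of 149 mm diameter (its top is the rim) round a conical well, 82 mm diameter at the rim, 64 mm at the flat floor, 45 mm deep. The cup is level.
- well (a point): Centre of the heater's deck, 100 mm above the bench: only a nominal point. The cup is clamped rigidly, up to 5 mm away from here along each horizontal axis of the heater and with its rim 3 to 23 mm above the deck, differently each time and not measured: the block meets one flank first and must yield sideways, and where it bottoms has to be felt.
- block_center (a point): Black tapered tube block with coloured tube strips on top, upright: a round frustum 45 mm high, 62 mm diameter at the foot, 80 mm at the top, 0.34 to 0.46 kg with rod. Point on its axis, 22.5 mm above the foot; z along the axis, up. It matches the well with 1 mm to spare all round; home, its foot is on the well's floor and its top level with the rim.
- knob_center (a point): Centre of the dark-grey fluted knob (34 mm diameter, 24 mm high) at the top of the block's steel lifting rod (8 mm diameter); rigid with the block, on its axis, 115.5 mm above block_center, 138 mm above the foot. Made to be gripped from above.
- bottle: Small amber reagent bottle, 54 mm diameter, 105 mm high, loose bystander; origin at the centre of its underside.
- beaker: Small glass beaker, 66 mm diameter, 75 mm high, loose bystander; origin at the centre of its underside.
- jar: White jar with a blue cap, 60 mm diameter, 70 mm high, loose bystander; origin at the centre of its underside.
- plate (a joint): Sprung copper sensing plate, 44 mm diameter, in the cup's floor: travel in m, downwards; 0 when up (4 mm proud of the floor), 0.004 when the block is home on the floor; spring under 2 N. Three brass spring balls in the cup's wall rub on the block over its last 15 mm: going home takes 1 to 8 N beyond its weight, then it stops hard. They hold it down once released.
Mind the look-alikes: they are no part of the job. Leave any yellow look-alike of the part that bears block_center alone.

How it is judged:
On the way, in this order (a step that is already met when the one before it is completed fails the run):
1. the block is lifted clear of the bench (height (world z) of block_center above 0.06 m), for 0.1 s.
2. the block is home in the cup (value of joint plate above 0.0025 m and horizontal distance between block_center and well below 0.012 m and angle between block_center's own z axis and vertical below 0.05 rad), for 0.2 s.
At the end, for the whole second after the job is handed in: The block sits fully home in the cup: within 1.5 mm of the floor (plate pressed more than 2.5 mm), in the well, upright within 3 degrees, at rest and released (all of step 2 and linear speed of block below 0.02 m/s); the robot touches nothing.
It fails at once if the block is jammed, pressed or dropped in the heater with contact forces adding up to more than 40 N (contact force between block and heater above 40 N).
It fails at once if the robot leans on the heater with more than 26 N (contact force between the arm and heater above 26 N).
It fails at once if the block is tipped over (angle between block_center's own z axis and vertical above 0.6 rad).
It fails at once if the bottle, the beaker or the jar is moved more than 30 mm or tipped (distance of any of bottle, beaker, jar from where it was at the start of the episode above 0.03 m or angle between any of bottle, beaker, jar's own z axis and vertical above 0.5 rad).
It also fails if it takes over 67 s, if anything falls off the work surface, if the arm or the gripper's body presses on something with over 40 N, if the wrist force passes 120 N, or if a joint passes its speed limit or range.

ROBOT

A 7-joint arm with a two-finger parallel gripper is mounted at the origin on the work surface. World frame = base frame: x ahead of the robot, y to its left, z up, the work surface at z = 0. Lengths are in m, angles in rad, forces in N, time in s.
With the tool pointing down it reaches from about 0.425 to 0.95 m from the base axis. Payload 4.7 kg.
Tool frame: the origin (TCP) lies between the finger pads; the fingertips stand 25 mm ahead of it and the grasp point (between the pads) lies 6 mm ahead of it; x points along the fingers, z is the direction in which the jaws open and shut, and the axes are right-handed (so a half turn about x gives the same grasp; the last joint's range is limited). The gripper opens to 85 mm and grips with 20 to 120 N. Pads are 22 mm wide; open, the fingers measure 114 mm over their backs; the gripper's body (76 mm by 85 mm) begins 54 mm behind the grasp point. The pads swing forward as they close: fully open they stand 13 mm farther back than shut.
Start: joints at [-1.231, 0.469, -0.049, 1.532, 0.024, 1.141, -0.082], TCP at [0.243, 0.63, 0.256] pointing down, gripper open.
Joint ranges: [-2.59, 2.59], [-0.33, 1.99], [-1.39, 1.29], [0.1, 2.45], [-1.04, 4.18], [0.21, 1.99], [-2.66, 2.66]. Speed limits (rad/s): [2.57, 2.57, 3.14, 3.14, 3.14, 3.14, 3.14].

INTERFACE

Orientations are given as a 3x3 rotation matrix whose columns are the frame's x, y, z axes.
In Python, from rig import * gives the robot as it stands. Calls block until the motion is done:
- movep(position, orientation): joint-space move of the TCP to a pose.
- move_l(position, attitude=None, feed=0.15, until_force=None): straight line of the TCP; attitude=None keeps the orientation; feed is the mean speed in m/s. With until_force (N) it stops when the force on the tool has changed by that much, and returns True; else False.
- move_joints(angles): joint-space move.
- command_gripper(opening, newtons=None): finger opening in m; newtons is the grip in N (None keeps the last); returns when the fingers have stopped.
- sleep(seconds).
- inverse_kinematics(position, orientation): joint angles nearest the present ones, or None.
- sense(): the state.
- camera(name): name is "scene" or "top" or "wrist"; returns (picture, depth): 420x560x3 uint8, red, green, blue; 420x560 float32, m along the optical axis (not along the pixel's ray), 0 where there is no reading.
- camera_params(name): a dict with "K" (3x3 intrinsics, pixels), "position" and "rotation" of the camera in the world; the wrist camera has in their place "tool_from_camera" (4x4, takes a point from camera to tool coordinates, whose origin is the TCP and whose axes are the tool frame's). Camera axes: x right, y down, z forward; pixel columns grow to the right and rows downward; lengths in m; the calibration is good to about 2 mm. The wrist camera is an equidistant fisheye: a pixel r from the principal point sees the ray r / f radians off the axis. A picture is of the moment at which its call begins: read the wrist's pose just before it. camera_params takes no time and is no camera call.
A pose or a line that the arm cannot do raises Unreachable and nothing moves.
- finish_job(): hands the job in, once; it reports no verdict.
The state is a dict: "time_s": time; "joint_pos": joint angles; "qd": joint speeds; "joint_efforts": joint torques, N m; "position": TCP position; "tcp_rot": TCP orientation; "wrist_force": force on the tool from outside, world axes, zero at the start; "ft_torque": the same for the moment, N m; "finger_gap": finger opening in m.
Only numpy, scipy, OpenCV 4.12 (cv2) and the standard library are available. Lean on these libraries where they do the work, as an engineer would, in place of code of your own. Each camera call takes 0.05 s, during which the arm holds its last target. There are 200 camera calls.

## Working session

There is one attempt and no reset: what is moved stays moved. The work goes in short steps, each a Python script; the robot and the scene stay as the last script left them, time stands still between calls to the robot, and variables do not carry over. Pictures are saved under pics/ and viewed, about 8 in all and at most 12, crops included, and the job is handed in when it is done.

```bash
mkdir -p pics; ls
python3 - <<'E'
from rig import *
import numpy as np,cv2
for n in ("scene","top"):
    im,d=camera(n); p=camera_params(n)
    cv2.imwrite(f"pics/{n}0.png",im[:,:,::-1]); np.savez(f"{n}0.npz",im=im,d=d,**p)
    print(n,p)
print(camera_params("wrist")); print(sense())
E
```

```text
pics
scene {'K': array([[397.99318815,   0.        , 276.00475096],
       [  0.        , 397.99318815, 207.97393056],
       [  0.        ,   0.        ,   1.        ]]), 'position': array([0.8966647 , 0.37219207, 0.76795919]), 'rotation': array([[-0.85008593,  0.40919838, -0.33152768],
       [ 0.52651952,  0.67404101, -0.51811766],
       [ 0.01145035, -0.61500033, -0.78844371]])}
top {'K': array([[509.02766835,   0.        , 285.00542621],
       [  0.        , 509.02766835, 216.4366323 ],
       [  0.        ,   0.        ,   1.        ]]), 'position': array([ 0.38123757, -0.07098444,  1.1667351 ]), 'rotation': array([[-0.0110463 , -0.98203632,  0.18836839],
       [-0.99981251,  0.01384327,  0.01353926],
       [-0.01590367, -0.18818352, -0.98200511]])}
{'K': array([[325.1922621 ,   0.        , 275.93113098],
       [  0.        , 325.1922621 , 211.43273117],
       [  0.        ,   0.        ,   1.        ]]), 'tool_from_camera': array([[-4.50392444e-04, -3.25573717e-01,  9.45516553e-01,
        -1.17795909e-01],
       [ 3.70013193e-04, -9.45516638e-01, -3.25573570e-01,
     
[... 299 characters left out ...]
   1.14100109, -0.0823078 ]), 'qd': array([-0.00038816, -0.00114799,  0.0001329 , -0.00122242, -0.00027158,
       -0.00011582,  0.00014617]), 'joint_efforts': array([ 4.01588468e-04, -5.11516535e+01, -4.71642811e-02, -2.38392359e+01,
        1.07687802e-02,  4.41193522e-03, -2.50557923e-05]), 'position': array([0.24315743, 0.62918266, 0.25533867]), 'tcp_rot': array([[-5.91372083e-04, -9.32765547e-01,  3.60483127e-01],
       [-1.68675834e-03,  3.60483608e-01,  9.32764023e-01],
       [-9.99998403e-01, -5.64373179e-05, -1.78653001e-03]]), 'wrist_force': array([0.26830287, 0.12765851, 0.30324678]), 'ft_torque': array([-0.00990518,  0.0253183 , -0.01140391]), 'finger_gap': 0.08530347447420619}
```

View pics/scene0.png

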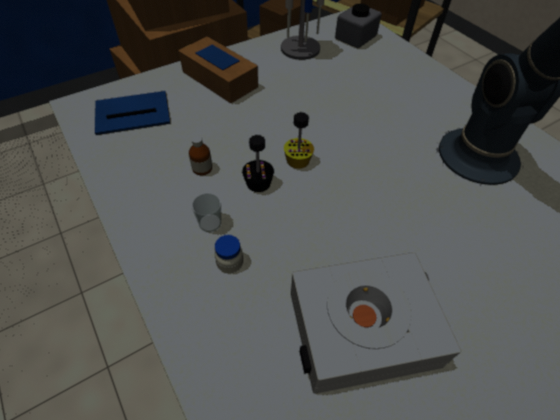

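View pics/top0.png

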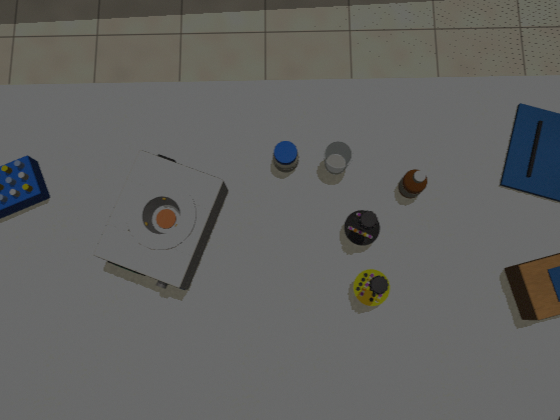

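The scene view shows the black block at (258,176) with its knob at (257,142), the yellow look-alike at (299,152), and the cup at about (368,308). In the top view the black knob is at (369,219), its block at (362,228), and the cup at (163,218). Next I'll measure the knob and cup from depth.

```bash
cat > h.py <<'E'
import numpy as np,cv2
from scipy.optimize import least_squares
def cloud(n,tag="0"):
    f=np.load(n+tag+".npz");K=f['K'];d=f['d'].astype(float)
    v,u=np.mgrid[:d.shape[0],:d.shape[1]]
    c=np.dstack([(u-K[0,2])/K[0,0]*d,(v-K[1,2])/K[1,1]*d,d])
    P=c@f['rotation'].T+f['position']; P[d==0]=np.nan
    return f['im'],P
def circ(xy,r=None):
    f=lambda p:np.hypot(*(xy-p[:2]).T)-(p[2] if r is None else r)
    s=least_squares(f,[*xy.mean(0),.04],loss='soft_l1',f_scale=.001);return s.x,np.abs(s.fun).mean()
E
python3 - <<'E'
from h import *
for n,b,h in (("scene",(258,165),(368,308)),("top",(365,224),(163,218))):
    im,P=cloud(n)
    v,u=np.mgrid[:420,:560]
    m=(np.hypot(u-b[0],v-b[1])<35)
    g=im.max(2).astype(int)
    Q=P[m&(P[...,2]>.144)&(P[...,2]<.16)&(g<90)]; Q=Q[np.isfinite(Q[:,0])]
    print(n,"knobtop",len(Q),Q.mean(0) if len(Q) else'', (Q.min(0)+Q.max(0))/2, np.ptp(Q,0))
    Q=P[m&(P[...,2]>.04)&(P[...,2]<.055)&(g<90)];print(" blocktop",len(Q),Q.min(0),Q.max(0),np.median(Q,0))
    m=np.hypot(u-h[0],v-h[1])<75
    z=P[...,2][m]; hi,e=np.histogram(z,np.arange(.05,.14,.002)); print([(round(x,3),c) for x,c in zip(e,hi) if c>60])
    for nm,q in (("bottle",(200,158) if n=="scene" else (412,184)),("beaker",(208,212) if n=="scene" else (337,158)),("jar",(228,248) if n=="scene" else (286,157))):
        k=(np.hypot(u-q[0],v-q[1])<14)&(P[...,2]>.03);print(nm,np.nanmedian(P[k],0).round(3),np.nanmax(P[k][:,2]))
E
```

```text
scene knobtop 159 [ 0.57008436 -0.22295203  0.14966874] [ 0.56935474 -0.22564895  0.14889857] [0.03572299 0.03804    0.00935744]
 blocktop 616 [ 0.46262564 -0.26608394  0.04000274] [ 0.60801221 -0.18582136  0.05461531] [ 0.57041566 -0.2225754   0.04605945]
[(np.float64(0.056), np.int64(158)), (np.float64(0.058), np.int64(200)), (np.float64(0.06), np.int64(230)), (np.float64(0.062), np.int64(275)), (np.float64(0.064), np.int64(110)), (np.float64(0.066), np.int64(67)), (np.float64(0.068), np.int64(62)), (np.float64(0.07), np.int64(65)), (np.float64(0.072), np.int64(67)), (np.float64(0.074), np.int64(67)), (np.float64(0.076), np.int64(85)), (np.float64(0.078), np.int64(70)), (np.float64(0.08), np.int64(70)), (np.float64(0.082), np.int64(82)), (np.float64(0.084), np.int64(83)), (np.float64(0.086), np.int64(64)), (np.float64(0.088), np.int64(70)), (np.float64(0.09), np.int64(75)), (np.float64(0.092), np.int64(85)), (np.float64(0.094), np.int64(107)), (np.float64(0.096), np.int64(605)), (np.float64(0.098), np.int64(4243)), (np.float64(0.1), np.int64(4189)), (np.float64(0.102), np.int64(251
[... 494 characters left out ...]
, np.int64(165)), (np.float64(0.06), np.int64(200)), (np.float64(0.062), np.int64(166)), (np.float64(0.064), np.int64(110)), (np.float64(0.066), np.int64(65)), (np.float64(0.078), np.int64(62)), (np.float64(0.082), np.int64(62)), (np.float64(0.084), np.int64(61)), (np.float64(0.092), np.int64(75)), (np.float64(0.094), np.int64(236)), (np.float64(0.096), np.int64(1018)), (np.float64(0.098), np.int64(2467)), (np.float64(0.1), np.int64(2811)), (np.float64(0.102), np.int64(1923)), (np.float64(0.104), np.int64(881)), (np.float64(0.106), np.int64(181))]
bottle [ 0.66  -0.338  0.074] 0.10866614978533118
beaker [ 0.733 -0.175  0.052] 0.07911822832925397
jar [ 0.73  -0.059  0.069] 0.07536378066864668
```

Run:
```python
from h import *
from scipy.ndimage import label
for n,h,y in (("scene",(368,308),(300,133)),("top",(163,218),(373,286))):
    im,P=cloud(n); v,u=np.mgrid[:420,:560]
    m=(np.hypot(u-h[0],v-h[1])<55)
    W=P[m&(P[...,2]>.066)&(P[...,2]<.092)]
    def f(p): return np.hypot(W[:,0]-p[0],W[:,1]-p[1])-(.032+.2*(W[:,2]-p[2]))
    s=least_squares(f,[*np.median(W[:,:2],0),.058],loss='soft_l1',f_scale=.001)
    print(n,"cone ctr,floor",s.x,np.abs(s.fun).mean(),len(W))
    r=np.hypot(P[...,0]-s.x[0],P[...,1]-s.x[1])
    print(" z rim ring",np.nanmedian(P[...,2][m&(r>.046)&(r<.07)])," deck",np.nanmedian(P[...,2][(r>.079)&(r<.1)]), "floor ring",np.nanmedian(P[...,2][(r>.025)&(r<.030)]),"plate",np.nanmedian(P[...,2][r<.018]))
    B=P[(np.hypot(u-h[0],v-h[1])<100)&(P[...,2]>.09)][:,:2].astype(np.float32)
    print(" heater",cv2.minAreaRect(B))
    hs=cv2.cvtColor(im,cv2.COLOR_RGB2HSV); red=m&(hs[...,1]>120)&(r<.03); print(" plate ctr",np.nanmean(P[red],0))
    k=(np.hypot(u-y[0],v-y[1])<45)&(P[...,2]>.144)&(P[...,2]<.16)
    lab,c=label(k); [print(" knob",np.nanmean(P[lab==i],0)) for i in range(1,c+1) if (lab==i).sum()>50]
```

```text
scene cone ctr,floor [0.59132765 0.20877898 0.05857938] 0.0006294642382087016 464
 z rim ring 0.10319861735002878  deck 0.09989746297560209 floor ring 0.058207043379551404 plate 0.062315226926365264
 heater ((0.5890061855316162, 0.21478204429149628), (0.20084334909915924, 0.25033798813819885), 68.80363464355469)
 plate ctr [0.59332027 0.20954864 0.06222331]
 knob [ 0.43839656 -0.23850197  0.14963437]
 knob [ 0.56441425 -0.22027262  0.14978595]
top cone ctr,floor [ 0.57146939  0.1781664  -0.10154529] 0.008603237034427478 476
 z rim ring 0.09910039815127525  deck 0.09966842545435384 floor ring 0.10199044556220915 plate 0.10254739724328954
 heater ((0.5897422432899475, 0.21357673406600952), (0.20210811495780945, 0.2503845691680908), 68.7822265625)
 plate ctr [0.58417171 0.19736003 0.06188057]
 knob [ 0.43666682 -0.24170369  0.14970476]
```

```bash
cat >> h.py <<'E'
R=np.array([[0,-1,0],[0,0,1],[-1,0,0]],float)
E
python3 - <<'E'
from h import *; from rig import *
np.set_printoptions(precision=4,suppress=True)
x,y=.5688,-.2262
movep([x,y,.30],R); 
command_gripper(.07,40)
print("hit",move_l([x,y,.146],R,.15,until_force=8))
a=sense();print(a['position'],a['wrist_force'])
command_gripper(.0,40); b=sense();print(b['finger_gap'],b['wrist_force'],b['ft_torque'],b['time_s'])
move_l([x,y,.20],R,.06); c=sense();print(c['finger_gap'],c['position'],c['wrist_force'],c['ft_torque'])
im,d=camera("wrist");cv2.imwrite("pics/w1.png",im[:,:,::-1])
E
```

```text
hit False
[ 0.5694 -0.2266  0.147 ] [-0.3962  1.2204  0.221 ]
0.03286185973706138 [-0.2487  0.2289  5.399 ] [0.2414 0.2332 0.061 ] 5.2083
0.03299034810696698 [ 0.5685 -0.226   0.1996] [ 0.8632  0.0694 -4.2473] [-0.0049 -0.0402 -0.0682]
```

View pics/w1.png

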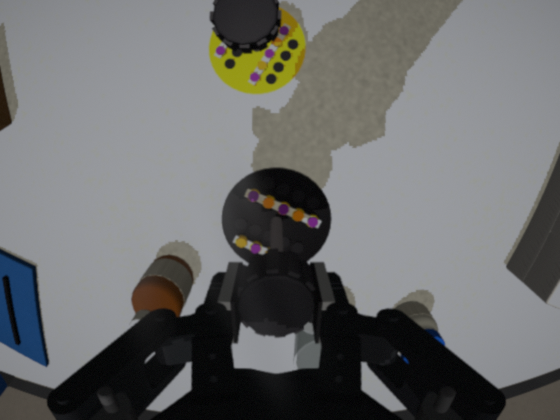

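Grasped: the knob at (275,300) sits between the fingers and the weight reads about 4.2 N. Next I'll carry the block over the cup and compare block and cup in the same camera.

Run:
```python
from h import *; from rig import *
np.set_printoptions(precision=4,suppress=True)
x,y=.5913,.2088
p=sense()['position']; move_l([p[0],p[1],.36],R,.15)
movep([x,y,.36],R); move_l([x,y,.29],R,.1); sleep(.3)
c=sense();print(c['time_s'],c['finger_gap'],c['position'],c['wrist_force'],c['ft_torque'])
for n in("scene","top"):
    im,d=camera(n);np.savez(n+"1.npz",im=im,d=d,**camera_params(n));cv2.imwrite(f"pics/{n}1.png",im[:,:,::-1])
im,P=cloud("scene","1")
near=np.hypot(P[...,0]-x,P[...,1]-y)<.055
W=P[near&(P[...,2]>.15)&(P[...,2]<.183)]
f=lambda q:np.hypot(W[:,0]-q[0]-q[3]*(W[:,2]-.165),W[:,1]-q[1]-q[4]*(W[:,2]-.165))-(.031+.2*(W[:,2]-q[2]))
s=least_squares(f,[x,y,.143,0,0],loss='soft_l1',f_scale=.001);print("block frustum ctr,foot,tilt",s.x,np.abs(s.fun).mean(),len(W))
T=P[near&(P[...,2]>.183)&(P[...,2]<.20)];A=np.c_[T[:,:2],np.ones(len(T))];print("top plane",np.linalg.lstsq(A,T[:,2],rcond=None)[0],T[:,2].mean())
```

```text
10.275 0.03280334309612033 [0.5915 0.2089 0.2905] [ 0.245  -1.514  -3.0887] [-0.0647 -0.0071  0.0467]
block frustum ctr,foot,tilt [0.5906 0.209  0.1441 0.0015 0.0021] 0.00020842847713914645 192
top plane [ 0.0043 -0.0044  0.1875] 0.18915588853251775
```

View pics/scene1.png

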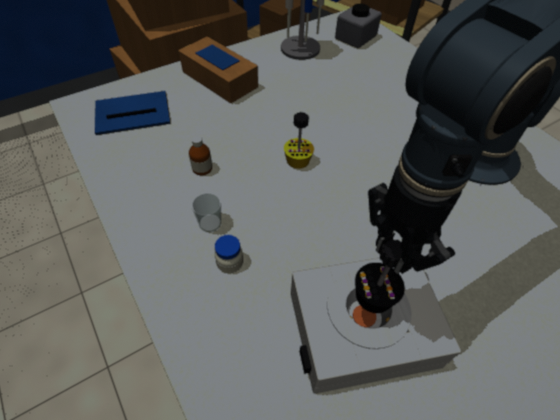

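The scene view shows the block at (380,285), upright and about 1 mm off the cup axis. I'll lower it stepwise, yielding to sideways forces.

```bash
cat > down.py <<'E'
from h import *; from rig import *
np.set_printoptions(precision=4,suppress=True)
def F(n=5):
    a=[]
    for _ in range(n): sleep(.03); a.append(np.r_[sense()['wrist_force'],sense()['ft_torque']])
    return np.mean(a,0)
def step(xy,z,feed,lim,base,gain=.0003):
    hit=move_l([*xy,z],R,feed,until_force=lim); f=F()-base; p=sense()['position']
    print(round(sense()['time_s'],1),"cmd",xy,round(z,4),"at",p,"dF",f[:3].round(1),"dM",f[3:].round(2),hit,flush=True)
    return hit,f,p
E
python3 - <<'E'
from down import *
xy=np.array([.5918,.2087])
base=F(8);print(base); np.save("base.npy",base)
hit,f,p=step(xy,.228,.05,5,base)
z=.228
while not hit and z>.2125 and f[2]<6:
    z-=.002; hit,f,p=step(xy,z,.02,5,base)
    if np.hypot(*f[:2])>2.5: xy=xy+np.clip(.0003*f[:2],-.001,.001)
E
```

```text
[-0.0617 -0.0223 -3.8705 -0.0036 -0.0048  0.0153]
12.2 cmd [0.5918 0.2087] 0.228 at [0.5919 0.2087 0.2283] dF [0.5 0.2 0.1] dM [-0.   -0.01 -0.03] False
12.6 cmd [0.5918 0.2087] 0.226 at [0.5918 0.2087 0.226 ] dF [0.1 0.  0.1] dM [ 0.01  0.01 -0.02] False
13.0 cmd [0.5918 0.2087] 0.224 at [0.5918 0.2087 0.224 ] dF [-0.6  0.1  0.2] dM [ 0.03 -0.02 -0.01] False
13.4 cmd [0.5918 0.2087] 0.222 at [0.5918 0.2087 0.222 ] dF [-0.2  0.2 -0.1] dM [ 0.01 -0.02 -0.03] False
13.9 cmd [0.5918 0.2087] 0.22 at [0.5919 0.2087 0.22  ] dF [ 0.   0.1 -0.4] dM [ 0.07 -0.06 -0.02] False
14.3 cmd [0.5918 0.2087] 0.218 at [0.592  0.2088 0.2181] dF [0.6 0.2 0.8] dM [ 0.13 -0.15  0.01] False
14.7 cmd [0.5918 0.2087] 0.216 at [0.592  0.2088 0.2161] dF [1.2 0.4 3.1] dM [ 0.15 -0.26 -0.08] False
15.1 cmd [0.5918 0.2087] 0.214 at [0.5918 0.2088 0.214 ] dF [1.1 0.4 4. ] dM [ 0.23 -0.27 -0.01] False
15.5 cmd [0.5918 0.2087] 0.212 at [0.5918 0.2088 0.2119] dF [1.5 1.6 3.8] dM [ 0.28 -0.37 -0.02] False
```

Run:
```python
from down import *
xy=np.array([.5918,.2087]); base=np.load("base.npy"); z=.212; f=F()-base
for i in range(12):
    lat=np.array([-f[4],f[3]])/.14
    xy=xy+np.clip(.0002*lat,-.0006,.0006)
    z-=.001; hit,f,p=step(xy,z,.01,6,base)
    if hit or f[2]>12 or np.hypot(*f[:2])>8: break
```

```text
16.1 cmd [0.5924 0.2091] 0.211 at [0.5923 0.2089 0.2111] dF [0.3 0.1 5.9] dM [ 0.03 -0.1  -0.02] False
16.6 cmd [0.5925 0.2092] 0.21 at [0.5925 0.2091 0.2098] dF [ 0.2 -0.1  5.8] dM [ 0.05 -0.13 -0.03] False
17.0 cmd [0.5927 0.2092] 0.209 at [0.5926 0.2092 0.2088] dF [0.4 0.  5.3] dM [ 0.03 -0.12  0.01] False
17.4 cmd [0.5929 0.2093] 0.208 at [0.5929 0.2093 0.208 ] dF [0.2 0.2 6.9] dM [ 0.02 -0.03  0.  ] False
17.8 cmd [0.5929 0.2093] 0.207 at [0.593  0.2093 0.207 ] dF [0.2 0.1 7. ] dM [ 0.02 -0.03 -0.01] False
18.2 cmd [0.593  0.2093] 0.206 at [0.593  0.2093 0.206 ] dF [0.7 0.2 7.4] dM [ 0.02 -0.04  0.01] False
18.6 cmd [0.593  0.2093] 0.205 at [0.5931 0.2093 0.2051] dF [-0.2 -0.   8.3] dM [-0.03  0.02 -0.01] False
19.1 cmd [0.593  0.2093] 0.204 at [0.5933 0.2093 0.2051] dF [-1.1 -0.  13. ] dM [-0.08  0.37 -0.02] False
```

It stopped hard at 0.205, right where predicted. I'll relieve the force, release, retreat and check.

Run:
```python
from down import *
xy=np.array([.593,.2093]); base=np.load("base.npy")
step(xy,.2052,.01,None,base)
command_gripper(.07); step(xy,.2052,.01,None,base)
move_l([*xy,.30],R,.06); movep([.50,.05,.40],R); sleep(.3)
print(sense()['time_s'])
for n in("scene","top"):
    im,d=camera(n);np.savez(n+"2.npz",im=im,d=d,**camera_params(n));cv2.imwrite(f"pics/{n}2.png",im[:,:,::-1])
    im,P=cloud(n,"2"); r=np.hypot(P[...,0]-.592,P[...,1]-.209)
    T=P[(r>.012)&(r<.037)&(P[...,2]<.13)&(P[...,2]>.08)]; G=P[(r>.046)&(r<.07)&(P[...,2]>.09)&(P[...,2]<.115)]
    for nm,Q in(("top",T),("rim",G)):
        print(n,nm,len(Q),np.median(Q[:,2]),np.linalg.lstsq(np.c_[Q[:,:2],np.ones(len(Q))],Q[:,2],rcond=None)[0][:2])
    k=P[(r<.04)&(P[...,2]>.15)];print(" knob",k.mean(0),np.percentile(k[:,2],[50,90,99]))
cv2.imwrite("pics/crop2.png",cv2.resize(cv2.imread("pics/scene2.png")[180:400,250:480],None,fx=2.5,fy=2.5))
```

```text
19.5 cmd [0.593  0.2093] 0.2052 at [0.593  0.2093 0.2052] dF [-0.1  0.4  7.9] dM [ 0.04  0.   -0.02] False
20.4 cmd [0.593  0.2093] 0.2052 at [0.593  0.2093 0.2052] dF [ 0.2 -0.1  4. ] dM [-0.02  0.01 -0.02] False
23.2417
scene top 1039 0.1038015712436795 [ 0.0128 -0.001 ]
scene rim 2324 0.10326457395084865 [ 0.0011 -0.0027]
 knob [0.5962 0.2119 0.2031] [0.2073 0.2092 0.2102]
top top 0 nan [0. 0.]
top rim 0 nan [0. 0.]
  return _methods._mean(a, axis=axis, dtype=dtype,
  ret = ret.dtype.type(ret / rcount)
<stdin>:13: RuntimeWarning: Mean of empty slice.
  ret = um.true_divide(
Traceback (most recent call last):
IndexError: index -1 is out of bounds for axis 0 with size 0
```

```bash
python3 -c "
import cv2
cv2.imwrite('pics/crop2.png',cv2.resize(cv2.imread('pics/scene2.png')[180:400,170:480],None,fx=2.5,fy=2.5))"
```

```text
(no output)
```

View pics/crop2.png

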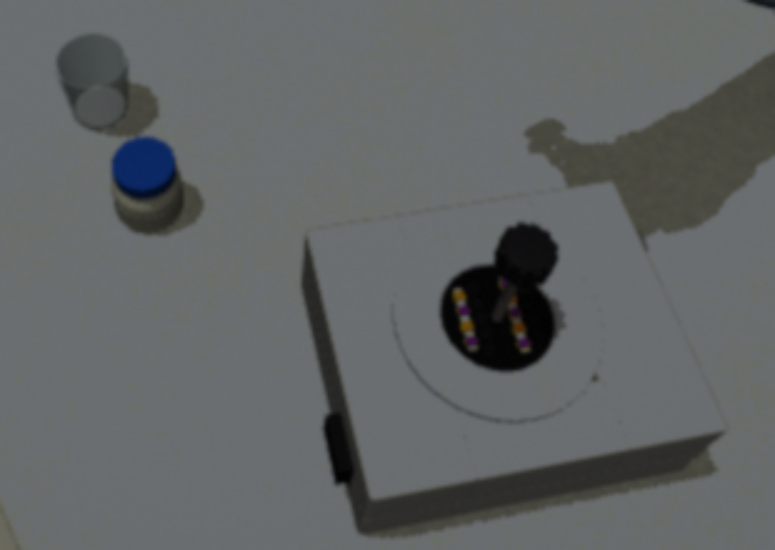

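The crop shows the block at (498,317) seated flush in the cup, the rod upright, the gripper clear, and the jar and beaker where they stood. Handing in.

```bash
python3 -c "
from rig import *
print(sense()['time_s']); finish_job()"
```

```text
23.3417
the job is handed in; nothing more can be done
```

I picked up the black block by its knob and set it in the heater cup. I lowered it stepwise, shifting about 1 mm sideways to relieve the side load. It passed the spring balls and stopped hard at TCP z = 0.205 m, as predicted. I then relieved the force, released the knob, backed off and handed in at 23.3 s.

- **Push force:** the wrist reading rose by at most 13 N, about 9 N beyond the block's weight.
- **Seating, from scene camera depth:** the block top is at 103.8 mm and the rim at 103.3 mm, so flush within 0.5 mm. The top's tilt is about 0.013 rad, and the knob top is at about 208 mm, as expected when home.
- **Bystanders:** the jar and beaker look unmoved in the last crop. The bottle was outside that crop, so I did not check it after the placing, though the arm carried the block well above it.
- **Failed checks:** the final top-camera check gave no readings, probably because the arm blocked its view of the cup. The first top-camera cup fit was also bad and I discarded it. The cup position and final seating therefore rest on the scene camera and the felt stop.

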